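# Put the demonstration parts back on their counter stands

## Robot

A 6-joint arm with a two-finger parallel gripper is mounted at the origin on the work surface. World frame = base frame: x ahead of the robot, y to its left, z up, the work surface at z = 0. Lengths are in m, angles in rad, forces in N, time in s.
With the tool pointing down it reaches from about 0.275 to 0.825 m from the base axis. Payload 4.9 kg.
Tool frame: the origin (TCP) lies on the centre line of the jaws, within the pads' length; the fingertips stand 11 mm ahead of it and the grasp point (between the pads) lies 8 mm behind it; x points along the fingers, z is the direction in which the jaws open and shut, and the axes are right-handed (so a half turn about x gives the same grasp; the last joint's range is limited). The gripper opens to 85 mm and grips with 20 to 120 N. Pads are 22 mm wide; open, the fingers measure 114 mm over their backs; the gripper's body (76 mm by 85 mm) begins 54 mm behind the grasp point. The pads swing forward as they close: fully open they stand 13 mm farther back than shut.
Start: joints at [1.215, 0.326, -0.193, 1.052, 0, 1.437], TCP at [0.121, 0.537, 0.242] pointing down, gripper open.
Joint ranges: [-2.65, 2.65], [-0.97, 1.79], [-1.3, 1.35], [-1.93, 2.1], [-1.47, 1.37], [-3.14, 3.14]. Speed limits (rad/s): [2.57, 2.57, 3.14, 3.14, 3.14, 3.14].

## Interface

Orientations are given as a rotation vector (axis times angle).
In Python, from cell import readout, get_image, manip gives the robot as it stands.
- The arm moves only by the tool servo_tool, never from a script. Its argument "series" is a list that holds one entry, the list of rows, each a list of 4 numbers: the shift along the tool's x, y, z in mm, then the turn about the tool's x in rad. A call has exactly 5 rows; each row is the pose to reach, as a shift and turn from the pose commanded when the call began, along the tool's axes at that moment; what a row does not reach only later rows make up. A row lasts 1/8 s, in which the tool goes at most 62.5 mm and 10.7 degrees, less where a joint would pass 70% of its speed; a pose out of reach is approached as far as the arm can. A call with a gripper value outside its range is refused whole. "hand" is the finger opening in mm, from 0 to 85.4, set as the call begins (left out, the last holds). The fingers move at their own pace and stop on an object; "squeeze" is the grip in N (left out, the last holds). Time passes only in rows, so rows that repeat a pose let the fingers close, or fill a call up. It gives the time, the measured TCP pose, the force and the opening at its end, in the units of the state.
- readout.get_obs(): the state, without advancing time (a new reading comes with each control period).
- get_image(name): name is "side" or "top" or "wrist"; returns a dict with "image" (384x512x3 uint8, red, green, blue), "depth" (384x512 float32, m along the optical axis (not along the pixel's ray), 0 where there is no reading), "K" (3x3 intrinsics, pixels), "xyz" and "orientation" of the camera in the world; the wrist camera has in their place "hand_eye" (4x4, takes a point from camera to tool coordinates, whose origin is the TCP and whose axes are the tool frame's). Camera axes: x right, y up, looking along -z (the intrinsics and any distortion apply to the point x, -y, -z); pixel columns grow to the right and rows downward; lengths in m; the calibration is good to about 2 mm. A picture is of the moment at which its call begins: read the wrist's pose just before it.
- manip.job_done(): hands the job in, once; it reports no verdict.
The state is a dict: "time_s": time; "joint_pos": joint angles; "qd": joint speeds; "joint_efforts": joint torques, N m; "eef_pos": TCP position; "orientation": TCP orientation; "force": force on the tool from outside, world axes, zero at the start; "torque": the same for the moment, N m; "gripper_width": finger opening in m.
Only numpy, scipy, OpenCV 4.12 (cv2) and the standard library are available. Lean on these libraries where they do the work, as an engineer would, in place of code of your own. Each camera call takes 0.05 s, during which the arm holds its last target. There are 200 camera calls.

## Task

The four demonstration parts left out on the parts counter belong on their display stands: put the oil filter in the round white dish, the bearing over the slim steel post, the piston over the stubby brass boss and the brake pad on the aluminium seat, lengthwise between its end lips, each lying fully down on its stand the same way up as now and middled on it. Set each one down gently rather than dropping it, and leave the yellow bottle and the white carton standing where they are.

Things in the scene. Friction and masses are not known exactly. Their poses are not given: they have to be found in the camera images.
- oil_filter: Loose spin-on oil filter, an orange can with a white band and a domed top, standing upright: 64 mm diameter (67 mm only at the lowest 10 mm), 85 mm high, straight sides up to 70 mm above its underside; about 0.3 kg. Origin: centre of the underside, z up.
- bearing: Loose wheel bearing lying flat: a steel ring of 64 mm outer diameter, 30 mm high, with an open bore of 34 mm diameter; black seal and brass balls between its races; about 0.36 kg. Same both ways up. Origin: centre of the underside, z along the bore.
- piston: Loose bare aluminium engine piston standing on its open skirt, crown (closed face) up: 64 mm diameter, 56 mm high, three dark ring grooves near the top; hollow from below, bore 54 mm diameter and 47 mm deep; about 0.3 kg. Origin: centre of the underside, z up.
- brake_pad: Loose disc brake pad lying flat, black friction blocks up on a red steel backing plate: 92 mm by 46 mm plus a 10 mm ear, 18 mm wide, at each end (112 mm overall along its x), 46 mm wide along its y, 16 mm thick (plate 6 mm, friction 10 mm); about 0.3 kg. Origin: centre of the underside, x along its length, z up. Either way round in x is the same.
- filter_stand: Fixed display stand of the oil filter: white round dish with blue felt floor; base 104 mm diameter, rim 94 mm outer and 86 mm inner diameter, rim top at 16 mm, felt floor (where the filter stands) 6 mm above the counter. Origin: centre of the underside.
- bearing_stand: Fixed display stand of the bearing: black round base, 88 mm diameter and 12 mm high, with a slim upright steel post in its middle, 17 mm diameter, its top 57 mm above the counter; the bearing goes over the post and lies on the base. Origin: centre of the underside.
- piston_stand: Fixed display stand of the piston: square wooden block 92 mm by 92 mm, 16 mm high, with a stubby brass boss in its middle, 34 mm diameter, its top 38 mm above the counter; the piston's hollow skirt goes over the boss and rests on the wood, turned any way. Origin: centre of the underside.
- pad_stand: Fixed display stand of the brake pad: oblong, aluminium; raised seat with grey felt, 46 mm wide (its y), top 20 mm above the counter, between two end lips 130 mm apart inside (along its x), lip tops at 28 mm; base plate 150 by 62 mm, 6 mm thick; long sides open. The pad lies on the seat lengthwise between the lips. Origin: centre of the underside, x along its length.
- polish: Bystander: loose yellow bottle with a blue cap, 54 mm diameter, 130 mm high, standing among the stands. Origin: centre of the underside.
- carton: Bystander: loose white carton with a blue band, 62 by 48 mm and 40 mm high, standing among the parts. Origin: centre of the underside.
Not all that is in view belongs to the job. Leave any turquoise look-alike of the bearing alone. There is more than one size of the brake_pad; the one meant has the size given above.

How it is judged:
At the end, for the whole second after the job is handed in: Each part rests upright (tilt under 0.1 rad) on its own stand, underside within 4 mm of the seat height, centre within 13 mm (filter, piston), 11 mm (bearing) or 14 mm (brake pad) of the stand's centre in plan; brake pad within 0.2 rad of lengthwise (horizontal distance between oil_filter and filter_stand below 0.013 m and z of oil_filter in the frame of filter_stand between 0.002 and 0.01 m and angle between each of oil_filter, bearing, piston, brake_pad's own z axis and vertical below 0.1 rad and linear speed of each of oil_filter, bearing, piston, brake_pad below 0.02 m/s and angular speed of each of oil_filter, bearing, piston, brake_pad below 0.2 rad/s and horizontal distance between bearing and bearing_stand below 0.011 m and z of bearing in the frame of bearing_stand between 0.008 and 0.016 m and horizontal distance between piston and piston_stand below 0.013 m and z of piston in the frame of piston_stand between 0.012 and 0.02 m and horizontal distance between brake_pad and pad_stand below 0.014 m and z of brake_pad in the frame of pad_stand between 0.016 and 0.024 m and angle between the x axis of brake_pad and the x axis of pad_stand, either way round below 0.2 rad); the robot touches nothing.
It fails at once if a part is dropped or rammed onto its stand (contact force over 60 N) (contact force between oil_filter and filter_stand above 60 N or contact force between bearing and bearing_stand above 60 N or contact force between piston and piston_stand above 60 N or contact force between brake_pad and pad_stand above 60 N).
It fails at once if the yellow bottle is shifted by more than 25 mm or tipped (distance of polish from where it was at the start of the episode above 0.025 m or angle between polish's own z axis and vertical above 0.3 rad).
It fails at once if the white carton is shifted by more than 25 mm or tipped (distance of carton from where it was at the start of the episode above 0.025 m or angle between carton's own z axis and vertical above 0.3 rad).
It also fails if it takes over 102 s, if anything falls off the work surface, if the arm or the gripper's body presses on something with over 40 N, if the wrist force passes 120 N, or if a joint passes its speed limit or range.

## Working session

There is one attempt and no reset: what is moved stays moved. The work goes in short steps, Python scripts to look and compute and a tool call to move; the robot and the scene stay as the last step left them, time stands still between calls to the robot, and variables do not carry over. Pictures are saved under pics/ and viewed, about 12 in all and at most 16, crops included, and the job is handed in when it is done.

Besides the shell and the picture viewer there is one more tool, called as name(argument=value, ...), one argument or row to a line, values as JSON. servo_tool: Moves the arm, as the interface text tells. Its arguments: {"type":"object","properties":{"series":{"type":"array","items":{"type":"array","items":{"type":"array","items":{"type":"number"}}}},"hand":{"type":"number"},"squeeze":{"type":"number"}},"required":["series"]}

```bash
mkdir -p pics
cat > h.py <<'E'
import numpy as np,cv2
from scipy.spatial.transform import Rotation as R
from cell import readout,get_image,manip
def pose():
    o=readout.get_obs(); return np.array(o["eef_pos"]),R.from_rotvec(o["orientation"]).as_matrix(),o
def cam(name):
    p,r,o=pose(); d=get_image(name)
    if name=="wrist":
        H=np.array(d["hand_eye"]); C=r@H[:3,:3]; t=p+r@H[:3,3]
    else:
        q=np.array(d["orientation"]); C=(R.from_rotvec(q) if q.size==3 else R.from_matrix(q) if q.size==9 else R.from_quat(q)).as_matrix(); t=np.array(d["xyz"])
    d["C"],d["t"]=C,t; return d
def rays(d,uv):
    uv=np.atleast_2d(np.float64(uv)); K=np.array(d["K"])
    n=np.c_[(uv[:,0]-K[0,2])/K[0,0],-(uv[:,1]-K[1,2])/K[1,1],-np.ones(len(uv))]
    return n@d["C"].T
def onplane(d,uv,z):
    v=rays(d,uv); return d["t"]+v*((z-d["t"][2])/v[:,2])[:,None]
def cloud(d):
    h,w=d["depth"].shape; u,v=np.meshgrid(np.arange(w),np.arange(h))
    return (d["t"]+rays(d,np.c_[u.ravel(),v.ravel()])*d["depth"].reshape(-1,1)).reshape(h,w,3)
def save(d,fn,s=1.5): cv2.imwrite(fn,cv2.resize(d["image"][:,:,::-1],None,fx=s,fy=s,interpolation=cv2.INTER_CUBIC))
E
python3 - <<'E'
from h import *
import pickle
p,r,o=pose(); print(o["time_s"],p,r.round(3).tolist(),o["force"])
for n in("top","side","wrist"):
    d=cam(n); save(d,f"pics/{n}0.png"); pickle.dump(d,open(n+"0.pkl","wb"))
    print(n,[k for k in d],d["t"],np.array(d["K"]).round(1).tolist(),d["C"].round(2).tolist(),{k:d[k] for k in d if k not in("image","depth","C","t","K")})
E
```

```text
0.0 [0.12077155 0.53601967 0.24151017] [[-0.001, -0.976, 0.22], [-0.002, 0.22, 0.976], [-1.0, 0.0, -0.002]] [0.23110066 0.47225243 0.31717478]
top ['image', 'depth', 'K', 'xyz', 'orientation', 'C', 't'] [ 0.20417594 -0.00836407  1.50880913] [[497.4, 0.0, 258.7], [0.0, 497.4, 188.8], [0.0, 0.0, 1.0]] [[0.02, 0.98, -0.17], [-1.0, 0.02, -0.01], [-0.0, 0.17, 0.98]] {'xyz': array([ 0.20417594, -0.00836407,  1.50880913]), 'orientation': array([ 0.14019579, -0.13187508, -1.54511829])}
side ['image', 'depth', 'K', 'xyz', 'orientation', 'C', 't'] [ 0.05527608 -0.75763221  0.79295416] [[437.1, 0.0, 257.7], [0.0, 437.1, 193.9], [0.0, 0.0, 1.0]] [[0.87, 0.34, -0.35], [-0.48, 0.57, -0.66], [-0.02, 0.75, 0.66]] {'xyz': array([ 0.05527608, -0.75763221,  0.79295416]), 'orientation': array([ 0.8341507 , -0.19422828, -0.48443872])}
wrist ['image', 'depth', 'K', 'hand_eye', 'C', 't'] [0.0414377  0.5534065  0.37210702] [[315.5, 0.0, 256.2], [0.0, 315.5, 194.4], [0.0, 0.0, 1.0]] [[0.22, -0.93, -0.31], [0.98, 0.21, 0.07], [-0.0, -0.32, 0.95]] {'hand_eye': array([[ 5.98309241e-04,  3.17982342e-01, -9.48096447e-01,
        -1.30497976e-01],
       [ 1.30532589e-03,  9.48095560e-01,  3.17982868e-01,
         8.12673773e-02],
       [ 9.99998969e-01, -1.42782693e-03,  1.52183751e-04,
        -7.27494921e-04],
       [ 0.00000000e+00,  0.00000000e+00,  0.00000000e+00,
         1.00000000e+00]])}
```

View pics/top0.png

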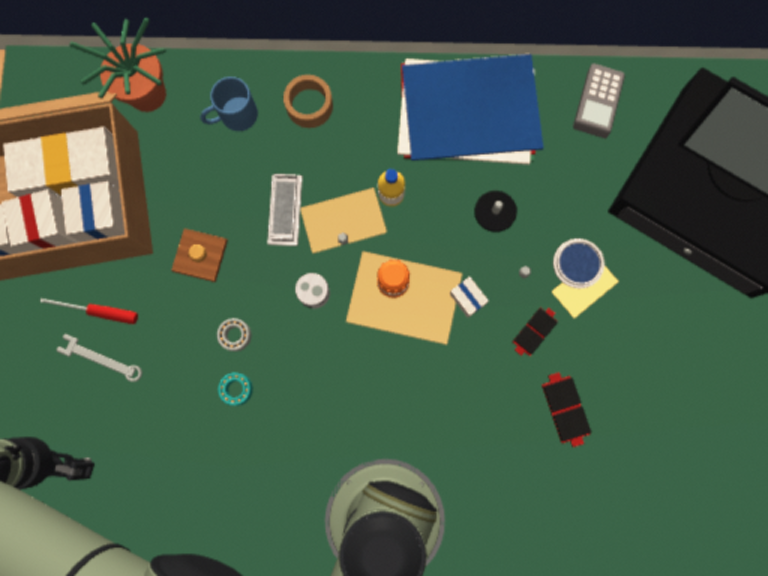

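View pics/side0.png

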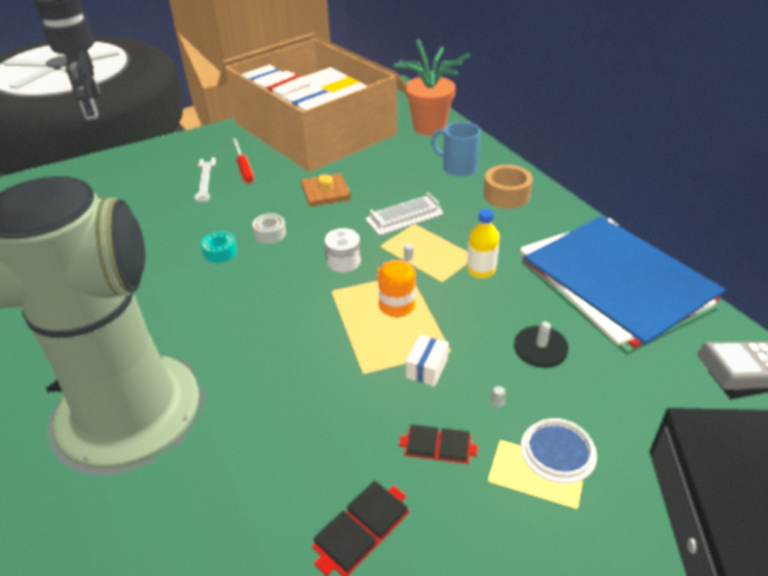

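Top picture (768 px scale): filter (393,277); piston (311,289); steel bearing (233,334), with the turquoise ring (235,389) as its look-alike; two pads, small (535,332) and large (567,410). Stands: dish (579,262), post base (496,210), wood block (199,254), seat (285,209). Bottle (391,186) and carton (469,296) are the bystanders. I'll measure everything with depth, including the pad lengths.

```bash
cat > m.py <<'E'
from h import *
import pickle
d=pickle.load(open("top0.pkl","rb")); P=cloud(d)
# window (768-scale px centre, half size), height band -> centroid/minAreaRect of points
T={"filter":(393,277,32,.06,.1),"piston":(311,289,28,.045,.07),"bearing":(233,334,28,.018,.04),"padS":(535,332,36,.008,.03),"padL":(567,410,50,.008,.03),
"dish":(579,262,45,.003,.03),"post":(496,210,35,.006,.02),"postTop":(497,207,10,.04,.07),"block":(199,254,40,.008,.025),"boss":(197,252,20,.03,.05),"seat":(285,209,50,.01,.035),"bottle":(391,186,30,.1,.14),"bottlelow":(391,186,30,.02,.14),"carton":(469,296,30,.03,.05),"knob1":(342,238,9,.01,.08),"knob2":(525,270,9,.01,.08)}
for k,(u,v,s,a,b) in T.items():
    u,v,s=[int(x/1.5) for x in(u,v,s)]
    Q=P[v-s:v+s,u-s:u+s].reshape(-1,3); z=d["depth"][v-s:v+s,u-s:u+s].ravel()>0
    Q=Q[z&(Q[:,2]>a)&(Q[:,2]<b)]
    if len(Q)<4: print(k,len(Q));continue
    (c,w,an)=cv2.minAreaRect((Q[:,:2]*1000).astype(np.float32))
    print(k,len(Q),"c",np.round(c,0),"wh",np.round(w,0),"ang",round(an,1),"zmed",round(float(np.median(Q[:,2])*1000),1),"zmax",(Q[:,2].max()*1000).round(),"r",round(np.hypot(*c)))
E
python3 m.py
```

```text
filter 380 c [472.  -6.] wh [63. 62.] ang 2.4 zmed 82.0 zmax 93.0 r 472
piston 367 c [446. 154.] wh [63. 62.] ang 27.3 zmed 55.4 zmax 63.0 r 472
bearing 271 c [356. 310.] wh [62. 62.] ang 48.5 zmed 28.4 zmax 37.0 r 472
padS 443 c [ 385. -296.] wh [133. 117.] ang 12.6 zmed 14.7 zmax 25.0 r 486
padL 839 c [ 234. -351.] wh [166. 150.] ang 78.4 zmed 19.8 zmax 29.0 r 422
dish 1117 c [ 525. -388.] wh [186. 188.] ang 1.2 zmed 6.0 zmax 30.0 r 653
post 577 c [ 628. -217.] wh [145. 137.] ang 0.9 zmed 11.3 zmax 20.0 r 665
postTop 30 c [ 625. -214.] wh [14. 16.] ang 81.1 zmed 53.2 zmax 60.0 r 660
block 798 c [513. 397.] wh [132. 138.] ang 22.0 zmed 15.6 zmax 25.0 r 649
boss 90 c [519. 391.] wh [32. 30.] ang 13.4 zmed 37.2 zmax 47.0 r 650
seat 702 c [623. 211.] wh [155. 216.] ang 13.1 zmed 19.5 zmax 33.0 r 658
bottle 84 c [658.   0.] wh [26. 24.] ang 61.4 zmed 127.4 zmax 134.0 r 658
bottlelow 358 c [686. -10.] wh [ 53. 114.] ang 68.2 zmed 86.3 zmax 134.0 r 686
carton 337 c [ 441. -159.] wh [62. 49.] ang 37.3 zmed 39.4 zmax 50.0 r 469
knob1 46 c [558.  98.] wh [20. 19.] ang 4.4 zmed 28.5 zmax 35.0 r 566
knob2 48 c [ 495. -273.] wh [21. 19.] ang 74.3 zmed 27.8 zmax 37.0 r 566
```

View pics/wrist0.png

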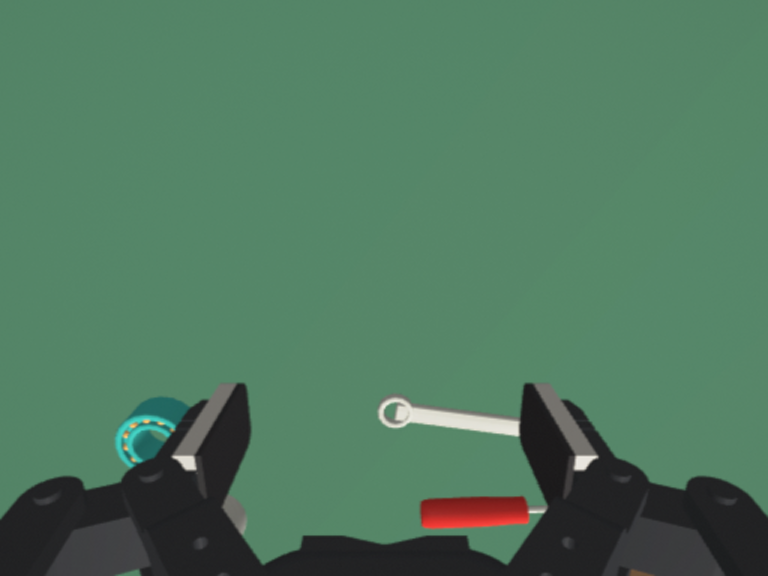

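```bash
cat > m2.py <<'E'
from h import *
import pickle
def show(n,d,m,z,ctr):
    c,_=cv2.findContours(m.astype(np.uint8),cv2.RETR_EXTERNAL,cv2.CHAIN_APPROX_NONE)
    c=max((x for x in c),key=cv2.contourArea)
    p=(onplane(d,c[:,0,:],z)[:,:2]*1000).astype(np.float32)
    r=cv2.minAreaRect(p); print(n,np.round(r[0],1),np.round(r[1],1),round(r[2],1),"circ",np.round(cv2.minEnclosingCircle(p)[1],1))
if __name__=="__main__":
  for cn in("top","side"):
    d=pickle.load(open(cn+"0.pkl","rb")); I=d["image"]; hsv=cv2.cvtColor(I,cv2.COLOR_RGB2HSV); h,s,v=[hsv[:,:,i].astype(int) for i in range(3)]
    W={"padS":((385,-296,15),65,"pad"),"padL":((264,-348,20),85,"pad"),"padSblk":((385,-296,16),65,"blk"),"padLblk":((264,-348,20),85,"blk"),
     "dish":((525,-388,14),62,"dish"),"felt":((525,-388,6),62,"felt"),"post":((625,-214,12),70,"blk"),"block":((516,391,16),85,"wood"),"boss":((518,391,38),35,"boss"),"seat":((623,211,28),100,"seat"),"seatfelt":((623,211,20),60,"seatf")}
    P=cloud(d)
    for k,(c,rad,kind) in W.items():
        c=np.array(c)/1000; near=np.hypot(*(np.moveaxis(P[:,:,:2],2,0)-c[:2,None,None]))*1000<rad
        red=((h<8)|(h>172))&(s>150); blk=(v<60)
        m={"pad":red|blk,"blk":blk,"dish":(s<70)&(v>130)|((h>100)&(h<130)),"felt":(h>100)&(h<130)&(s>90),"wood":(h<18)&(s>90),"boss":(h>12)&(h<30)&(v>150)&(s>80),"seat":(s<60),"seatf":(s<60)&(v<160)}[kind]
        try: show(cn+" "+k,d,m&near,c[2],c)
        except Exception as e: print(k,e)
E
python3 m2.py
```

```text
top padS [ 374.9 -293.9] [ 45.8 110.8] 51.4 circ 55.4
top padL [ 236.2 -348. ] [116.6  62.4] 18.0 circ 59.7
top padSblk [ 393.4 -308.8] [45.6 39.1] 50.5 circ 27.8
top padLblk [ 249.4 -343.7] [49.4 62.5] 18.3 circ 39.0
top dish [ 518.7 -384.7] [101.3 102.1] 63.5 circ 53.0
top felt [ 519.4 -388.6] [73.9 75.6] 89.0 circ 39.1
top post [ 623.9 -215.7] [84.5 86.4] 64.0 circ 44.3
top block [517.7 390.8] [93.1 91.7] 77.1 circ 62.0
top boss [521.7 391.1] [28.8 33.9] 48.3 circ 17.8
top seat [614.9 218.8] [ 65.8 153.4] 89.0 circ 80.7
top seatfelt [619.3 222. ] [ 36.1 105.8] 89.9 circ 54.6
side padS [ 404.  -335.1] [38.3 14.8] 41.7 circ 19.2
side padL [ 228.9 -381.8] [71.5 75.3] 58.6 circ 47.3
side padSblk [ 373.  -326.8] [0. 0.] 0.0 circ 0.0
side padLblk [ 225.4 -358.7] [ 9.1 54.9] 27.1 circ 27.4
side dish [ 513.8 -390.5] [107.3 105.7] 60.2 circ 55.5
side felt [ 520.2 -386.4] [68.3 76.8] 60.2 circ 39.3
side post [ 596.8 -245.4] [18.8 64.2] 45.1 circ 32.1
side block [514.3 382.2] [105.3  90.4] 77.6 circ 64.9
side boss [504.4 364.1] [65.4 73.6] 15.2 circ 42.0
side seat [608.  200.5] [ 91.8 163.2] 87.7 circ 90.4
seatfelt max() iterable argument is empty
```

The smaller pad at (535,332) measures 111 × 46 mm, so it is the one to move; the larger one does not fit the given size. The steel-coloured ring is the bearing. I'll go above it first.

```bash
cat >> h.py <<'E'
def go(x,y,z,psi=None):
    "mm, deg -> shift in tool axes (mm) and turn"
    p,r,o=pose(); t=np.array([x,y,z])/1000-p; cur=np.degrees(np.arctan2(r[1,2],r[0,2]))
    print("t%.1f pos %s psi %.1f w %.1f F %s j %s"%(o["time_s"],(p*1000).round(1),cur,o["gripper_width"]*1000,np.round(o["force"],1),np.round(o["joint_pos"],2)))
    print("  SHIFT",(r.T@t*1000).round(1),"turn",0 if psi is None else round(float(np.radians(cur-psi)),3))
def meas(c,rad,z0,z1,zt,n="",cn="wrist",k=3,colour=None,pic=None):
    "c mm expected centre; height band z0..z1 mm; outline cast on plane zt"
    d=cam(cn); P=cloud(d)*1000; m=(d["depth"]>0)&(np.hypot(P[:,:,0]-c[0],P[:,:,1]-c[1])<rad)&(P[:,:,2]>z0)&(P[:,:,2]<z1)
    if colour: m&=colour(*[a.astype(int) for a in cv2.split(cv2.cvtColor(d["image"],cv2.COLOR_RGB2HSV))])
    m=cv2.morphologyEx(m.astype(np.uint8),cv2.MORPH_OPEN,np.ones((k,k)))
    cs,_=cv2.findContours(m,cv2.RETR_EXTERNAL,cv2.CHAIN_APPROX_NONE); b=max(cs,key=cv2.contourArea)
    q=(onplane(d,b[:,0,:],zt/1000)[:,:2]*1000).astype(np.float32); r=cv2.minAreaRect(q); cc=cv2.minEnclosingCircle(q); M=cv2.moments(q)
    print(n,"rect",np.round(r[0],1),np.round(r[1],1),round(r[2],1),"circ",np.round(cc[0],1),round(cc[1],1),"moment",round(M["m10"]/M["m00"],1),round(M["m01"]/M["m00"],1),"zmed",np.median(P[:,:,2][m>0]).round(1))
    if pic:
        im=d["image"].copy(); cv2.drawContours(im,[b],-1,(255,0,255),1); d["image"]=im; save(d,pic)
    return d
E
python3 -c "
from h import *
go(356,310,220,77)"
```

```text
t0.1 pos [120.8 536.2 241.7] psi 77.3 w 85.2 F [-0.2 -0.2  0.2] j [ 1.21  0.33 -0.19  1.05  0.    1.44]
  SHIFT [  21.9 -279.2 -168.9] turn 0.005
```

servo_tool(
  series=[
    [[4,-56,-34,0],[8,-112,-68,0],[12,-168,-101,0],[16,-224,-135,0],[20,-268,-162,0]],
  ],
)

```text
time_s: 0.78
eef_pos: [0.347, 0.319, 0.2223]
orientation: [-1.044, 1.305, 1.044]
force: [0.9, -0.2, 0.5]
gripper_width: 0.0854
```

servo_tool(
  series=[
    [[2,-11,-7,0],[2,-11,-7,0],[2,-11,-7,0],[2,-11,-7,0],[2,-11,-7,0]],
  ],
)

```text
time_s: 1.4
eef_pos: [0.3543, 0.312, 0.2205]
orientation: [-1.046, 1.305, 1.046]
force: [-1.0, -0.8, 0.8]
gripper_width: 0.085
```

```bash
python3 -c "
from h import *
meas((356,310),45,18,40,30,'bearing',pic='pics/w1.png')
go(356,310,14,77)"
```

```text
bearing rect [352.6 309.9] [61.9 63.3] 77.5 circ [353. 310.] 32.2 moment 353.1 310.2 zmed 28.2
t1.4 pos [354.5 311.9 220.5] psi 77.4 w 85.5 F [-1.1 -0.8 -0. ] j [ 0.56  0.2  -0.42  0.95  0.    0.79]
  SHIFT [206.5  -1.9  -1.5] turn 0.007
```

View pics/w1.png

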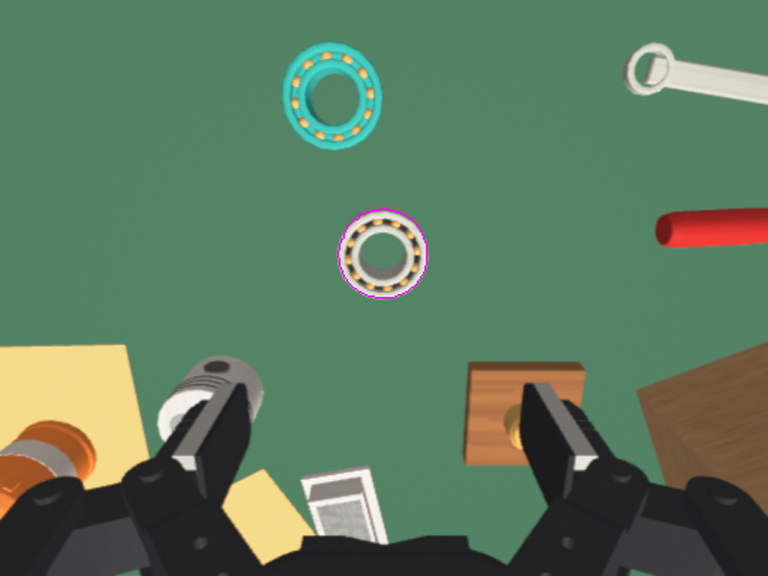

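Wrist view: the steel bearing sits at (383,255) and the outline fits (radius 32.2 mm). The turquoise ring is away at (333,95). I'll go down and grip the bearing.

servo_tool(
  series=[
    [[50,1,-2,0],[105,1,-2,0],[160,1,-2,0],[195,1,-2,0],[205,1,-2,0]],
  ],
)

```text
time_s: 2.08
eef_pos: [0.352, 0.3088, 0.0136]
orientation: [-1.045, 1.31, 1.046]
force: [1.3, 0.3, -0.4]
gripper_width: 0.0856
```

servo_tool(
  series=[
    [[1,0,0,0],[1,0,0,0],[1,0,0,0],[1,0,0,0],[1,0,0,0]],
  ],
  hand=55,
  squeeze=50,
)

```text
time_s: 2.7
eef_pos: [0.3545, 0.3101, 0.0157]
orientation: [-1.044, 1.303, 1.044]
force: [-1.7, -0.3, 6.9]
gripper_width: 0.0621
```

```bash
python3 -c "
from h import *
go(624,-215,120,77)"
```

```text
t2.7 pos [354.5 310.1  15.7] psi 77.3 w 62.1 F [-1.7 -0.3  6.9] j [ 0.56  0.48 -0.67  0.43  0.    0.78]
  SHIFT [-104.5 -378.5 -452.8] turn 0.005
```

servo_tool(
  series=[
    [[-10,0,0,0],[-40,0,0,0],[-90,0,0,0],[-140,-10,-10,0],[-190,-35,-40,0]],
  ],
)

```text
time_s: 3.32
eef_pos: [0.3783, 0.2634, 0.2058]
orientation: [-1.046, 1.304, 1.046]
force: [1.4, 1.3, -4.0]
gripper_width: 0.0617
```

servo_tool(
  series=[
    [[0,-38,-45,0],[0,-76,-90,0],[0,-114,-135,0],[0,-152,-180,0],[0,-188,-224,0]],
  ],
)

```text
time_s: 3.95
eef_pos: [0.5131, 0.0015, 0.2041]
orientation: [-1.044, 1.306, 1.044]
force: [0.4, 1.6, -3.7]
gripper_width: 0.0619
```

servo_tool(
  series=[
    [[0,-36,-44,0],[0,-72,-88,0],[0,-108,-132,0],[0,-130,-170,0],[0,-136,-190,0]],
  ],
)

```text
time_s: 4.58
eef_pos: [0.6037, -0.2141, 0.2033]
orientation: [-1.043, 1.307, 1.043]
force: [-1.2, 0.6, -4.1]
gripper_width: 0.0619
```

servo_tool(
  series=[
    [[0,0,0,0],[0,0,0,0],[0,0,0,0],[0,0,0,0],[0,0,0,0]],
  ],
)

```text
time_s: 5.2
eef_pos: [0.6038, -0.2113, 0.2038]
orientation: [-1.045, 1.306, 1.045]
force: [-0.9, -0.4, -3.0]
gripper_width: 0.0616
```

```bash
python3 -c "
from h import *
d=meas((624,-215),60,6,20,12,'base',pic='pics/w2.png',colour=lambda h,s,v:v<70)
go(624,-215,120,77)
P=cloud(d)*1000;m=(P[:,:,2]>30)&(P[:,:,2]<62)&(np.hypot(P[:,:,0]-624,P[:,:,1]+215)<25);print('post',m.sum(),np.median(P[m],0))"
```

```text
base rect [ 611.  -214.5] [85.  60.3] 77.4 circ [ 622.7 -216.9] 43.0 moment 610.2 -214.3 zmed 10.9
t5.2 pos [ 603.7 -211.4  203.8] psi 77.3 w 61.8 F [ 0.2  0.  -3.5] j [-0.45  0.52  0.    1.06  0.   -0.23]
  SHIFT [ 83.8 -20.5   0.9] turn 0.006
post 113 [ 617.24298883 -215.24408519   41.20025905]
```

View pics/w2.png

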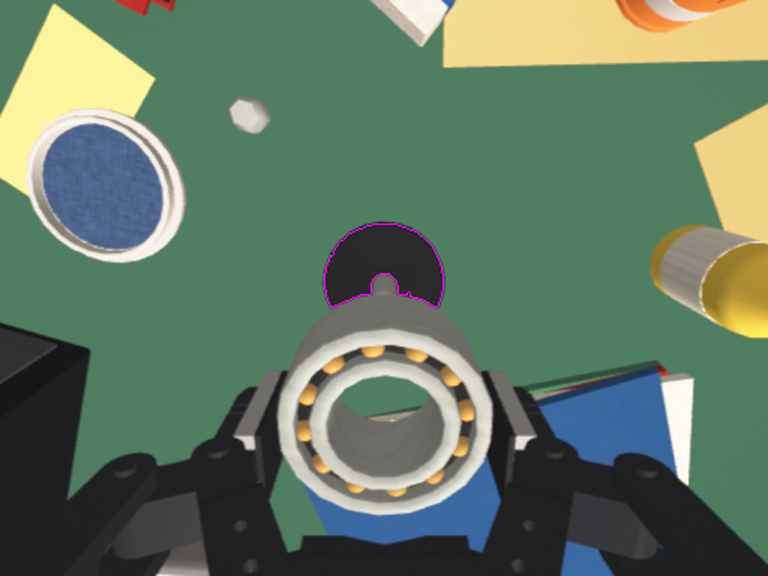

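```bash
python3 -c "
from h import *
d=cam('wrist')
for uv in [(257,281),(186,281),(328,281),(257,221),(257,342)]: print((onplane(d,[uv],.2193)*1000).round(1))
go(624.5,-215.5,120,77)"
```

```text
[[ 599.7 -210.9  219.3]]
[[ 593.2 -240.2  219.3]]
[[ 606.2 -181.5  219.3]]
[[ 572.8 -204.9  219.3]]
[[ 631.2 -217.9  219.3]]
t5.3 pos [ 603.7 -211.6  203.7] psi 77.3 w 61.5 F [ 0.6  0.5 -3.2] j [-0.45  0.52  0.    1.06 -0.   -0.23]
  SHIFT [ 83.7 -21.1   0.7] turn 0.005
```

servo_tool(
  series=[
    [[0,-22,1,0],[40,-22,1,0],[80,-22,1,0],[110,-22,1,0],[122,-22,1,0]],
  ],
)

```text
time_s: 5.92
eef_pos: [0.624, -0.2151, 0.0794]
orientation: [-1.042, 1.308, 1.047]
force: [-0.0, -0.3, -3.2]
gripper_width: 0.0617
```

servo_tool(
  series=[
    [[0,0,0,0],[3,0,0,0],[8,0,0,0],[13,0,0,0],[18,0,0,0]],
  ],
)

```text
time_s: 6.55
eef_pos: [0.6254, -0.2157, 0.0635]
orientation: [-1.044, 1.306, 1.044]
force: [1.1, 0.7, -3.2]
gripper_width: 0.0616
```

```bash
python3 -c "
from h import *
go(626,-215.3,26.5,77)
save(cam('wrist'),'pics/w3.png')"
```

```text
t6.5 pos [ 625.4 -215.7   63.5] psi 77.3 w 61.6 F [ 1.1  0.7 -3.2] j [-0.44  0.68 -0.09  0.8  -0.   -0.22]
  SHIFT [37.  -0.5  0.5] turn 0.005
```

View pics/w3.png

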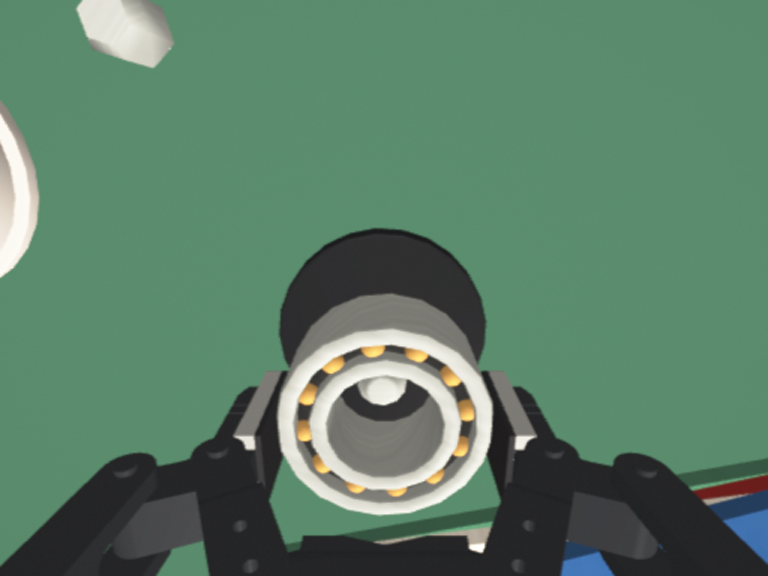

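The post tip shows inside the bore at (383,387) and the force is steady, so the bearing is threaded. I'll lower it slowly the last 37 mm.

servo_tool(
  series=[
    [[8,0,0,0],[17,0,0,0],[25,0,0,0],[30,0,0,0],[34,0,0,0]],
  ],
)

```text
time_s: 7.22
eef_pos: [0.6253, -0.2157, 0.0292]
orientation: [-1.044, 1.306, 1.045]
force: [-0.1, -0.3, -3.2]
gripper_width: 0.0615
```

servo_tool(
  series=[
    [[0.6,0,0,0],[1.2,0,0,0],[1.8,0,0,0],[2.4,0,0,0],[3,0,0,0]],
  ],
)

```text
time_s: 7.85
eef_pos: [0.6256, -0.2158, 0.0277]
orientation: [-1.045, 1.306, 1.044]
force: [-4.4, 1.1, 7.3]
gripper_width: 0.0622
```

servo_tool(
  series=[
    [[0,0,0,0],[0,0,0,0],[0,0,0,0],[-5,0,0,0],[-30,0,0,0]],
  ],
  hand=85,
)

```text
time_s: 8.48
eef_pos: [0.624, -0.2151, 0.0554]
orientation: [-1.042, 1.308, 1.047]
force: [-0.6, -0.9, -0.4]
gripper_width: 0.085
```

servo_tool(
  series=[
    [[-55,0,0,0],[-110,0,0,0],[-165,30,-18,0.1],[-165,78,-45,0.25],[-165,128,-75,0.35]],
  ],
)

```text
time_s: 9.1
eef_pos: [0.4833, -0.2613, 0.2231]
orientation: [-0.779, 1.426, 0.774]
force: [-0.1, 0.3, 0.8]
gripper_width: 0.0851
```

```bash
python3 -c "
from h import *
go(375,-294,215,51.4)"
```

```text
t9.1 pos [ 483.3 -261.3  223.1] psi 57.1 w 85.1 F [-0.1  0.3  0.8] j [-0.63  0.34 -0.23  1.   -0.   -0.06]
  SHIFT [  7.9  73.2 -86.3] turn 0.099
```

servo_tool(
  series=[
    [[4,36,-43,0.05],[8,73,-86,0.1],[8,73,-86,0.1],[8,73,-86,0.1],[8,73,-86,0.1]],
  ],
)

```text
time_s: 9.72
eef_pos: [0.3772, -0.2936, 0.2139]
orientation: [-0.703, 1.454, 0.702]
force: [0.4, -0.3, -0.5]
gripper_width: 0.0848
```

```bash
python3 -c "
from h import *
f=lambda h,s,v:(v<60)|(((h<8)|(h>172))&(s>140))
meas((375,-294),75,-5,30,10,'pad',pic='pics/w4.png',colour=f)
meas((375,-294),75,10,30,16,'blocks',k=1,colour=lambda h,s,v:v<90)
meas((625,-215),60,20,50,42,'bearing on post')
go(375,-294,14,51.4)"
```

```text
pad rect [ 351.5 -278.5] [44.2 52.9] 51.2 circ [ 354.6 -280.8] 31.1 moment 353.7 -280.2 zmed 14.7
blocks rect [ 356.6 -282.2] [44.9 38.8] 51.7 circ [ 357.  -282.4] 29.3 moment 356.7 -282.2 zmed 14.9
bearing on post rect [ 614.7 -216.3] [80.  59.5] 11.3 circ [ 614.9 -217.2] 40.0 moment 615.0 -216.2 zmed 38.8
t9.9 pos [ 377.  -293.3  213.6] psi 51.6 w 85.1 F [ 1.  -0.2 -0.7] j [-0.82  0.22 -0.42  0.93  0.   -0.15]
  SHIFT [199.6   1.1  -1.8] turn 0.004
```

View pics/w4.png

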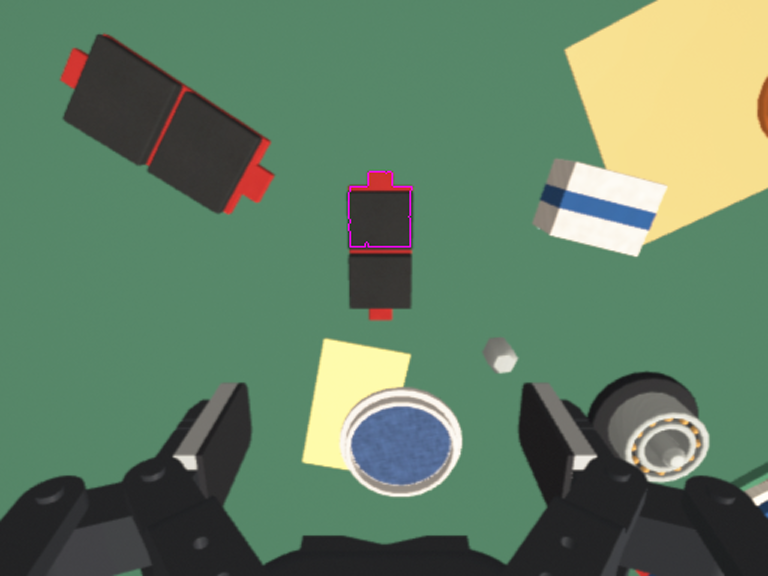

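The pad is at (380,247), with its ear tips at (380,171) and (380,320). The bearing is standing on its post at (665,445). I'll cast the ear tips and the red gap between the blocks to get the pad centre.

```bash
python3 -c "
from h import *
d=cam('wrist')
a,b=[onplane(d,[(380/1.5,v/1.5)],.006)[0]*1000 for v in(171,320)]; print(a,b,(a+b)/2,np.hypot(*(a-b)[:2]))
print(onplane(d,[(380/1.5,251/1.5)],.010)*1000)
c=(a+b)/2
go(c[0],c[1],14,51.3)"
```

```text
[ 330.9879765 -261.3423601    6.       ] [ 418.14986844 -330.64011309    6.        ] [ 374.56892247 -295.99123659    6.        ] 111.35247628858984
[[ 374.82154039 -296.14563931   10.        ]]
t9.9 pos [ 376.8 -293.2  213.5] psi 51.6 w 84.6 F [-0.2  0.1 -0. ] j [-0.82  0.22 -0.42  0.93  0.   -0.15]
  SHIFT [199.5  -0.   -3.6] turn 0.005
```

servo_tool(
  series=[
    [[50,0,-4,0.005],[105,0,-4,0.005],[160,0,-4,0.005],[190,0,-4,0.005],[199,0,-4,0.005]],
  ],
)

```text
time_s: 10.55
eef_pos: [0.3728, -0.2953, 0.0128]
orientation: [-0.696, 1.457, 0.701]
force: [-0.2, -0.2, 0.8]
gripper_width: 0.0849
```

servo_tool(
  series=[
    [[0,0,0,0],[0,0,0,0],[0,0,0,0],[0,0,0,0],[0,0,0,0]],
  ],
  hand=36,
)

```text
time_s: 11.18
eef_pos: [0.3748, -0.2975, 0.0164]
orientation: [-0.7, 1.454, 0.695]
force: [0.0, 1.3, 5.7]
gripper_width: 0.0443
```

servo_tool(
  series=[
    [[-5,0,0,0],[-30,0,0,0],[-80,0,0,0],[-130,0,0,0],[-180,0,0,0]],
  ],
)

```text
time_s: 11.8
eef_pos: [0.3732, -0.2964, 0.1967]
orientation: [-0.698, 1.456, 0.698]
force: [1.0, 0.1, -2.3]
gripper_width: 0.0442
```

```bash
python3 -c "
from h import *
go(616,220,205,89)
go(585,220,205,89)"
```

```text
t11.8 pos [ 373.2 -296.4  196.7] psi 51.2 w 44.2 F [ 1.   0.1 -2.3] j [-0.83  0.23 -0.45  0.89 -0.   -0.15]
  SHIFT [ -8.4 134.2 554.6] turn -0.659
t11.8 pos [ 373.2 -296.4  196.7] psi 51.2 w 44.2 F [ 1.   0.1 -2.3] j [-0.83  0.23 -0.45  0.89 -0.   -0.15]
  SHIFT [ -8.4 158.3 535.2] turn -0.659
```

servo_tool(
  series=[
    [[-8,16,55,0],[-8,33,111,0],[-8,50,168,0],[-8,67,225,0],[-8,83,281,0]],
  ],
)

```text
time_s: 12.42
eef_pos: [0.4851, -0.0238, 0.2033]
orientation: [-0.698, 1.455, 0.697]
force: [0.3, -0.3, -2.4]
gripper_width: 0.0439
```

servo_tool(
  series=[
    [[0,17,56,-0.12],[0,33,112,-0.25],[0,50,168,-0.4],[0,65,220,-0.55],[0,75,254,-0.659]],
  ],
)

```text
time_s: 13.05
eef_pos: [0.5857, 0.2218, 0.2028]
orientation: [-1.2, 1.215, 1.2]
force: [0.7, -1.3, -3.1]
gripper_width: 0.0441
```

servo_tool(
  series=[
    [[0,0,0,0],[0,0,0,0],[0,0,0,0],[0,0,0,0],[0,0,0,0]],
  ],
)

```text
time_s: 13.68
eef_pos: [0.5855, 0.2187, 0.2029]
orientation: [-1.195, 1.218, 1.195]
force: [0.3, 0.2, -2.4]
gripper_width: 0.0443
```

```bash
python3 -c "
from h import *
d=meas((616,220),100,3,35,20,'seat',pic='pics/w5.png',colour=lambda h,s,v:(s<60))
go(616,220,100,89)"
```

```text
seat rect [560.2 222.7] [58.9 35.1] 89.0 circ [560.3 222.7] 33.8 moment 555.0 225.8 zmed 5.8
t13.7 pos [585.5 218.9 202.8] psi 88.9 w 44.2 F [ 0.1  1.1 -2.7] j [ 0.24  0.49 -0.04  1.04 -0.    0.26]
  SHIFT [102.8 -30.5   1.7] turn -0.001
```

View pics/w5.png

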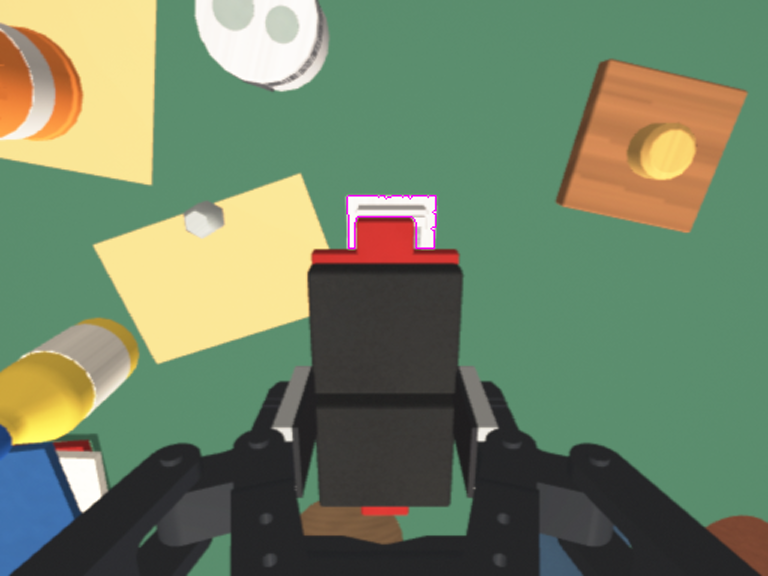

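Only the near end of the seat shows, at (347–437,196); the held pad's mid gap is at (384,399). I'll cast both.

```bash
python3 -c "
from h import *
d=cam('wrist')
a,b=[onplane(d,[(u/1.5,196/1.5)],.006)[0]*1000 for u in(347,437)]; print('base end',a,b,np.hypot(*(a-b)[:2]))
t=d['t']*1000
g=onplane(d,[(384/1.5,399/1.5)],.203)*1000; print('pad mid',g)
e1,e2=[onplane(d,[(u/1.5,v/1.5)],.193)[0]*1000 for u,v in((385,219),(385,514))];print('ears',e1,e2,np.hypot(*(e1-e2)[:2]))
e1,e2=[onplane(d,[(u/1.5,v/1.5)],.203)[0]*1000 for u,v in((386,266),(384,505))];print('blk ends',e1,e2,(e1+e2)/2,np.hypot(*(e1-e2)[:2]))
import pickle
t0=pickle.load(open('top0.pkl','rb'))
import cv2
P=cloud(t0)*1000
hsv=cv2.cvtColor(t0['image'],cv2.COLOR_RGB2HSV); m=(hsv[:,:,1]<70)&(np.hypot(P[:,:,0]-616,P[:,:,1]-220)<100)
c,_=cv2.findContours(m.astype(np.uint8),0,1);c=max(c,key=cv2.contourArea)
for z in(.006,.02): print(cv2.minAreaRect((onplane(t0,c[:,0],z)[:,:2]*1000).astype(np.float32)))
"
```

```text
base end [544.4539677  193.18832775   6.        ] [545.51317333 254.67053063   6.        ] 61.491326112077815
pad mid [[583.34201253 218.02002032 203.        ]]
ears [528.3201763  219.26843677 193.        ] [638.16645666 217.42085078 193.        ] 109.86181722544514
blk ends [540.04330856 219.34804358 203.        ] [624.74698283 217.29576861 203.        ] [582.3951457 218.3219061 203.       ] 84.72853277811843
((620.3653564453125, 221.8890380859375), (67.2931137084961, 157.3988494873047), 89.0130386352539)
((616.4881591796875, 219.74404907226562), (66.66620635986328, 155.93255615234375), 89.0130386352539)
```

servo_tool(
  series=[
    [[0,-20,3,0],[0,-37,5,0],[45,-37,5,0],[90,-37,5,0],[125,-37,5,0]],
  ],
)

```text
time_s: 14.4
eef_pos: [0.6218, 0.2234, 0.0756]
orientation: [-1.195, 1.219, 1.197]
force: [0.6, -0.1, -1.9]
gripper_width: 0.0441
```

servo_tool(
  series=[
    [[10,0,0,0],[20,0,0,0],[28,0,0,0],[34,0,0,0],[38,0,0,0]],
  ],
)

```text
time_s: 15.02
eef_pos: [0.6229, 0.2238, 0.0399]
orientation: [-1.196, 1.217, 1.196]
force: [-0.8, -0.2, -2.0]
gripper_width: 0.0443
```

```bash
python3 -c "
from h import *
go(620,222,34.5,89)
save(cam('wrist'),'pics/w6.png')"
```

```text
t15.0 pos [622.9 223.8  39.9] psi 89.0 w 44.3 F [-0.8 -0.2 -2. ] j [ 0.23  0.71 -0.11  0.75  0.    0.25]
  SHIFT [ 5.4  2.9 -1.8] turn -0.0
```

View pics/w6.png

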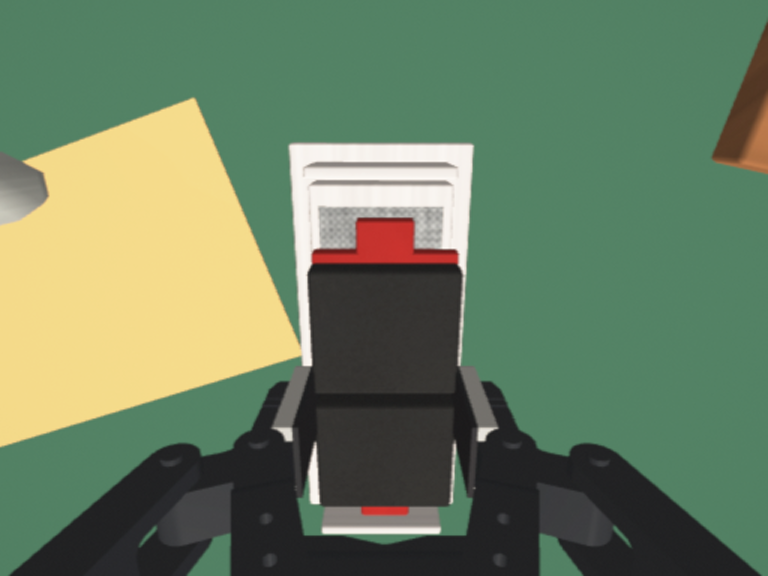

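```bash
python3 -c "
from h import *
d=cam('wrist')
f=lambda u,v,z:(onplane(d,[(u/1.5,v/1.5)],z/1000)[0]*1000).round(1)
a,b=f(291,144,6),f(473,144,6); print('base end',a,b,'centre',(a+b)/2+[75,-1.3,0])
print('lip rows',[f(382,v,28) for v in(165,182)])
print('far lip end',f(382,531,28))
e1,e2=f(385,219,31),f(385,514,31);print('pad',(e1+e2)/2,np.hypot(*(e1-e2)[:2]))
e1,e2=f(386,266,41),f(384,505,41);print('pad',(e1+e2)/2)
"
```

```text
base end [544.  193.3   6. ] [545.  253.5   6. ] centre [619.5 222.1   6. ]
lip rows [array([549.9, 223.4,  28. ]), array([554.7, 223.3,  28. ])]
far lip end [684.7 221.   28. ]
pad [619.45 223.2   31.  ] 108.71490238233204
pad [618.55 223.15  41.  ]
```

The pad is within 1 mm of the seat centre on all casts, so I'll lower it.

servo_tool(
  series=[
    [[1.5,0,0,0],[2.5,0,0,0],[3.3,0,0,0],[4,0,0,0],[4.6,0,0,0]],
  ],
)

```text
time_s: 15.75
eef_pos: [0.6226, 0.2238, 0.0364]
orientation: [-1.196, 1.217, 1.196]
force: [-4.9, -1.1, 11.3]
gripper_width: 0.0443
```

servo_tool(
  series=[
    [[0,0,0,0],[0,0,0,0],[0,0,0,0],[-5,0,0,0],[-30,0,0,0]],
  ],
  hand=85,
)

```text
time_s: 16.38
eef_pos: [0.6211, 0.2234, 0.0638]
orientation: [-1.195, 1.221, 1.198]
force: [-0.2, 0.4, 0.1]
gripper_width: 0.085
```

servo_tool(
  series=[
    [[-55,0,0,0],[-105,10,-5,0],[-150,50,-20,0],[-150,105,-43,0],[-150,160,-66,0]],
  ],
)

```text
time_s: 17.0
eef_pos: [0.4604, 0.1601, 0.216]
orientation: [-1.197, 1.215, 1.195]
force: [-0.3, -0.3, 0.4]
gripper_width: 0.085
```

servo_tool(
  series=[
    [[0,16,-7,0],[0,16,-7,0],[0,16,-7,0],[0,16,-7,0],[0,16,-7,0]],
  ],
)

```text
time_s: 17.62
eef_pos: [0.4459, 0.1541, 0.2148]
orientation: [-1.196, 1.218, 1.196]
force: [0.3, -0.0, 0.9]
gripper_width: 0.0851
```

```bash
python3 -c "
from h import *
meas((446,154),45,45,70,56,'piston',pic='pics/w7.png')
meas((620,222),70,30,45,36,'padtop')
go(446,154,30,89)"
```

```text
piston rect [443.1 153.8] [62.9 63.3] 46.4 circ [443.4 154. ] 32.1 moment 443.2 153.9 zmed 54.9
padtop rect [596.2 223.1] [45.9 41.3] 89.1 circ [596.5 223.1] 29.9 moment 596.2 223.2 zmed 34.7
t17.7 pos [445.6 154.  214.8] psi 89.0 w 85.1 F [-1.1 -0.1 -0.9] j [ 0.18  0.2  -0.43  0.93 -0.    0.19]
  SHIFT [ 1.848e+02 -4.000e-01  1.000e-01] turn -0.0
```

View pics/w7.png

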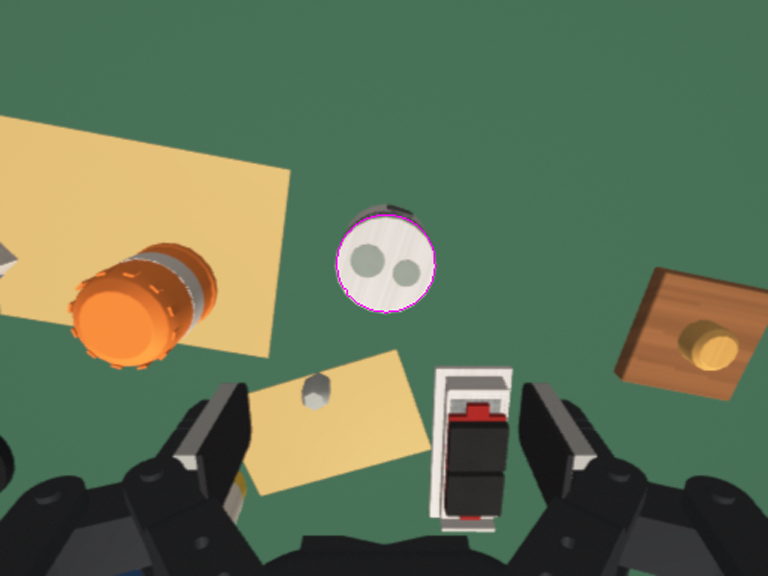

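The pad sits on its seat at (476,460). The piston is at (386,263) with the circle fitting (radius 32.1 mm). I'll grip it at TCP z 25.

servo_tool(
  series=[
    [[50,2,0,0],[105,2,0,0],[155,2,0,0],[180,2,0,0],[190,2,0,0]],
  ],
)

```text
time_s: 18.35
eef_pos: [0.4423, 0.1537, 0.0235]
orientation: [-1.195, 1.22, 1.198]
force: [-0.1, -0.4, -0.7]
gripper_width: 0.085
```

servo_tool(
  series=[
    [[0,0,0,0],[0,0,0,0],[0,0,0,0],[0,0,0,0],[0,0,0,0]],
  ],
  hand=55,
)

```text
time_s: 18.98
eef_pos: [0.4441, 0.154, 0.0259]
orientation: [-1.197, 1.216, 1.195]
force: [-1.0, -1.3, 5.5]
gripper_width: 0.0636
```

servo_tool(
  series=[
    [[-5,0,0,0],[-30,0,0,0],[-80,0,0,0],[-130,0,0,0],[-180,0,0,0]],
  ],
)

```text
time_s: 19.6
eef_pos: [0.4426, 0.1537, 0.2065]
orientation: [-1.196, 1.218, 1.197]
force: [1.2, 0.1, -4.3]
gripper_width: 0.0639
```

```bash
python3 -c "
from h import *
go(495,391,205,89)"
```

```text
t19.6 pos [442.6 153.7 206.5] psi 89.0 w 63.9 F [ 1.2  0.1 -4.3] j [ 0.18  0.21 -0.45  0.91 -0.    0.19]
  SHIFT [  1.4 -48.1 238.2] turn -0.0
```

servo_tool(
  series=[
    [[0,-12,58,0],[0,-24,116,0],[0,-36,174,0],[0,-46,225,0],[0,-48,238,0]],
  ],
)

```text
time_s: 20.23
eef_pos: [0.4952, 0.3937, 0.2041]
orientation: [-1.198, 1.216, 1.199]
force: [-0.0, -0.9, -3.8]
gripper_width: 0.0638
```

servo_tool(
  series=[
    [[0,0,0,0],[0,0,0,0],[0,0,0,0],[0,0,0,0],[0,0,0,0]],
  ],
)

```text
time_s: 20.85
eef_pos: [0.4957, 0.3906, 0.2053]
orientation: [-1.196, 1.218, 1.195]
force: [-0.5, -0.5, -3.3]
gripper_width: 0.0632
```

```bash
python3 -c "
from h import *
d=meas((518,391),75,8,25,16,'block',pic='pics/w8.png',colour=lambda h,s,v:(h<25)&(s>70))
meas((518,391),30,33,44,38,'boss',k=1)
P=cloud(d)*1000
go(518,391,100,89)"
```

```text
block rect [508.1 393.9] [91.  75.1] 77.5 circ [508.9 393.7] 57.8 moment 496.4 393.5 zmed 14.8
boss rect [506.1 392.6] [29.8 12.1] 86.6 circ [510.7 392.3] 14.9 moment 506.8 392.7 zmed 36.1
t20.9 pos [495.6 390.8 205.2] psi 89.0 w 63.5 F [ 0.7 -0.8 -3.4] j [ 0.55  0.5  -0.02  1.05 -0.    0.57]
  SHIFT [105.2 -22.3   0.6] turn -0.001
```

View pics/w8.png

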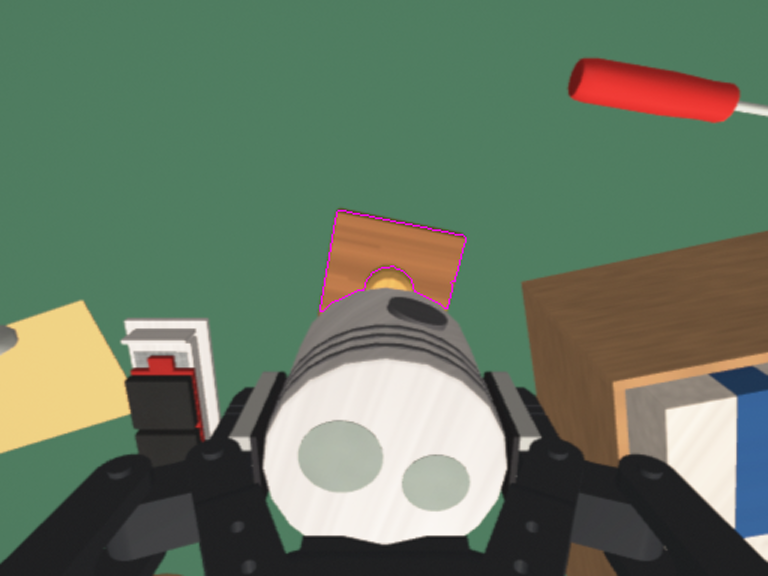

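```bash
python3 -c "
from h import *
d=cam('wrist')
f=lambda u,v,z:(onplane(d,[(u/1.5,v/1.5)],z/1000)[0]*1000).round(1)
a,b=f(337,209,16),f(466,236,16); e=(b-a)[:2]; L=np.hypot(*e); n=np.array([e[1],-e[0]])/L
print(a,b,L,'centre',((a+b)/2)[:2]+n*46,((a+b)/2)[:2]-n*46)
print('boss near/left/right edge',f(388,278,38),f(365,290,38),f(412,290,38),f(388,267,16))
for z in (234,236): print('piston top/bot',f(386,358,z),f(386,545,z),'l/r',f(264,450,z),f(507,450,z))
"
```

```text
[462.2 358.6  16. ] [482.1 446.1  16. ] 89.73438582839914 centre [517.00460019 392.14878236] [427.29539981 412.55121764]
boss near/left/right edge [504.6 392.2  38. ] [512.7 376.8  38. ] [513.2 408.   38. ] [503.2 392.3  16. ]
piston top/bot [464.9 390.9 234. ] [522.1 390.  234. ] l/r [490.4 359.4 234. ] [491.4 421.4 234. ]
piston top/bot [463.9 390.9 236. ] [520. 390. 236.] l/r [488.9 360.  236. ] [489.9 420.8 236. ]
```

servo_tool(
  series=[
    [[0,-22.5,1.5,0],[35,-22.5,1.5,0],[75,-22.5,1.5,0],[105,-22.5,1.5,0],[125,-22.5,1.5,0]],
  ],
)

```text
time_s: 21.62
eef_pos: [0.5173, 0.3917, 0.0781]
orientation: [-1.196, 1.22, 1.197]
force: [-0.5, 0.2, -2.8]
gripper_width: 0.0635
```

servo_tool(
  series=[
    [[5,0,0,0],[10,0,0,0],[14,0,0,0],[18,0,0,0],[22,0,0,0]],
  ],
)

```text
time_s: 22.25
eef_pos: [0.5183, 0.3922, 0.0583]
orientation: [-1.196, 1.217, 1.196]
force: [0.1, -0.5, -3.7]
gripper_width: 0.0635
```

```bash
python3 -c "
from h import *
meas((518,391),75,8,25,16,'block',pic='pics/w9.png',colour=lambda h,s,v:(h<25)&(s>70))
go(518.3,392,41,89)"
```

```text
block rect [504.4 394.6] [90.3 68.1] 77.5 circ [505.6 394.2] 55.5 moment 491.1 394.1 zmed 14.9
t22.3 pos [518.  392.   57.5] psi 89.0 w 63.7 F [-0.3  0.5 -4.6] j [ 0.53  0.67 -0.13  0.77 -0.    0.55]
  SHIFT [16.5 -0.3  0. ] turn -0.0
```

View pics/w9.png

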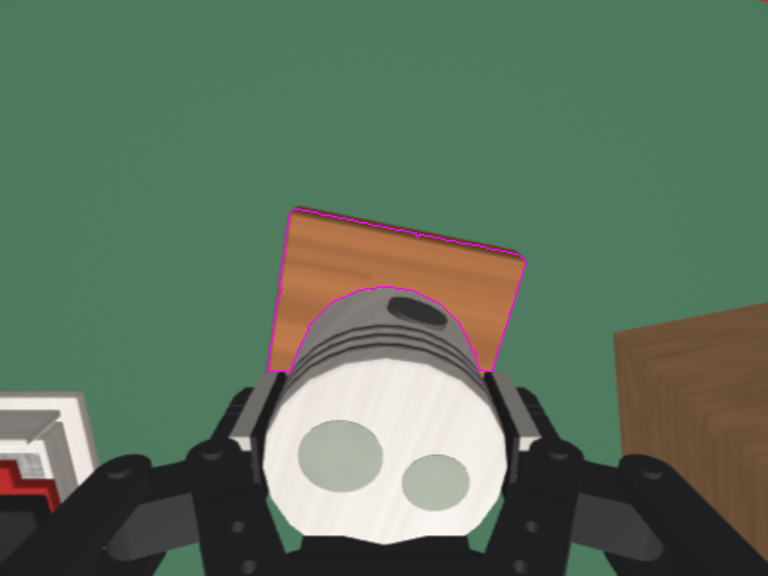

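The piston covers the boss at (386,290) with no contact force; its underside is at about 33 mm, below the boss top. I'll lower the last 16 mm gently.

servo_tool(
  series=[
    [[4,0,0,0],[8,0,0,0],[11,0,0,0],[12.5,0,0,0],[13.5,0,0,0]],
  ],
)

```text
time_s: 22.92
eef_pos: [0.5181, 0.3921, 0.0445]
orientation: [-1.196, 1.218, 1.196]
force: [-0.4, 0.1, -3.0]
gripper_width: 0.0637
```

servo_tool(
  series=[
    [[0.5,0,0,0],[1,0,0,0],[1.5,0,0,0],[2,0,0,0],[2.5,0,0,0]],
  ],
)

```text
time_s: 23.55
eef_pos: [0.5181, 0.3921, 0.0421]
orientation: [-1.196, 1.218, 1.196]
force: [-1.3, -1.2, -0.3]
gripper_width: 0.0635
```

servo_tool(
  series=[
    [[0.2,0,0,0],[0.4,0,0,0],[0.6,0,0,0],[0.6,0,0,0],[0.6,0,0,0]],
  ],
)

```text
time_s: 24.18
eef_pos: [0.5181, 0.3921, 0.042]
orientation: [-1.196, 1.217, 1.196]
force: [-2.6, -2.2, 4.9]
gripper_width: 0.0638
```

servo_tool(
  series=[
    [[0,0,0,0],[0,0,0,0],[0,0,0,0],[-5,0,0,0],[-30,0,0,0]],
  ],
  hand=85,
)

```text
time_s: 24.8
eef_pos: [0.5168, 0.3914, 0.0703]
orientation: [-1.196, 1.221, 1.197]
force: [0.4, -0.8, -0.6]
gripper_width: 0.085
```

servo_tool(
  series=[
    [[-55,0,0,0],[-110,0,0,0],[-150,8,-50,0],[-150,15,-110,0],[-150,23,-170,0]],
  ],
)

```text
time_s: 25.42
eef_pos: [0.4922, 0.2212, 0.2227]
orientation: [-1.198, 1.215, 1.195]
force: [0.4, -0.3, 0.0]
gripper_width: 0.085
```

```bash
python3 -c "
from h import *
go(472,-6,225,89)"
```

```text
t25.4 pos [492.2 221.2 222.7] psi 89.0 w 85.0 F [ 0.4 -0.3  0. ] j [ 0.29  0.32 -0.25  0.99 -0.    0.3 ]
  SHIFT [  -2.4   16.3 -227.5] turn 0.0
```

servo_tool(
  series=[
    [[-2,4,-57,0],[-2,8,-114,0],[-2,12,-171,0],[-2,16,-215,0],[-2,16,-227,0]],
  ],
)

```text
time_s: 26.05
eef_pos: [0.4718, -0.0062, 0.224]
orientation: [-1.194, 1.219, 1.193]
force: [0.3, 0.9, -0.3]
gripper_width: 0.0851
```

servo_tool(
  series=[
    [[0,0,0,0],[0,0,0,0],[0,0,0,0],[0,0,0,0],[0,0,0,0]],
  ],
)

```text
time_s: 26.68
eef_pos: [0.472, -0.0037, 0.2234]
orientation: [-1.197, 1.217, 1.197]
force: [-0.7, -1.2, 0.1]
gripper_width: 0.0848
```

```bash
python3 -c "
from h import *
meas((472,-6),45,50,100,70,'filter',pic='pics/w10.png',colour=lambda h,s,v:(h<20)&(s>150))
meas((472,-6),45,76,100,83,'dome')
go(472,-6,40,89)"
```

```text
filter rect [470.8  -7.7] [63.8 67.8] 89.1 circ [470.9  -8.1] 35.0 moment 470.4 -7.7 zmed 82.9
dome rect [469.1  -7.5] [57.3 56.6] 89.1 circ [468.9  -7.5] 29.2 moment 469.0 -7.4 zmed 83.3
t26.8 pos [472.   -3.9 223.4] psi 89.0 w 84.5 F [-0.3 -0.1 -0.3] j [-0.16  0.2  -0.42  0.96 -0.   -0.15]
  SHIFT [183.4  -0.   -2.1] turn 0.0
```

View pics/w10.png

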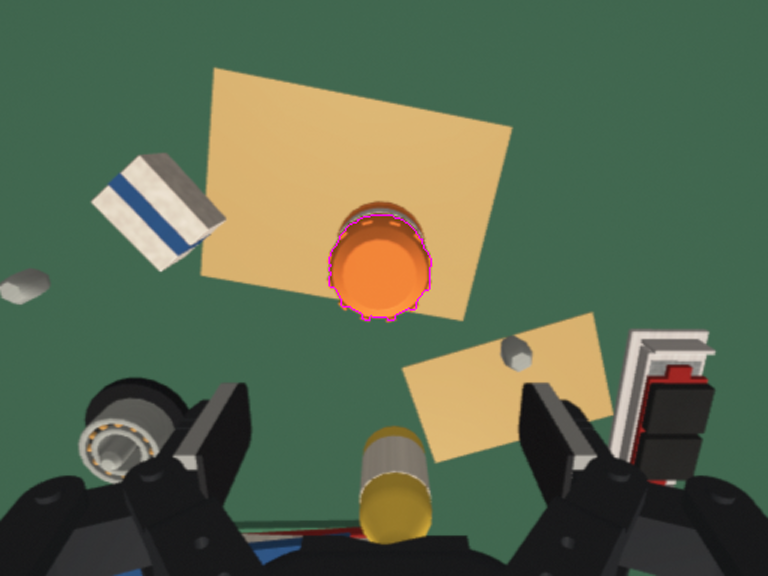

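The filter is at (380,267), so its centre is about (469.5, −7.6) mm; the bottle and carton are well clear of the jaws. I'll grip it at TCP z 40.

servo_tool(
  series=[
    [[40,2.5,-3.7,0],[90,2.5,-3.7,0],[140,2.5,-3.7,0],[173,2.5,-3.7,0],[183,2.5,-3.7,0]],
  ],
)

```text
time_s: 27.4
eef_pos: [0.4679, -0.0076, 0.0387]
orientation: [-1.194, 1.22, 1.199]
force: [-0.6, 0.3, 0.3]
gripper_width: 0.0846
```

servo_tool(
  series=[
    [[0,0,0,0],[0,0,0,0],[0,0,0,0],[0,0,0,0],[0,0,0,0]],
  ],
  hand=55,
)

```text
time_s: 28.02
eef_pos: [0.4703, -0.008, 0.0415]
orientation: [-1.197, 1.216, 1.194]
force: [-0.6, -0.7, 7.4]
gripper_width: 0.0623
```

servo_tool(
  series=[
    [[-5,0,0,0],[-30,0,0,0],[-75,0,0,0],[-120,0,0,0],[-170,0,0,0]],
  ],
)

```text
time_s: 28.65
eef_pos: [0.4684, -0.0076, 0.2114]
orientation: [-1.195, 1.219, 1.197]
force: [0.4, -0.9, -4.6]
gripper_width: 0.0631
```

```bash
python3 -c "
from h import *
go(495,-386,210,89)"
```

```text
t28.6 pos [468.4  -7.6 211.4] psi 89.0 w 63.1 F [ 0.4 -0.9 -4.6] j [-0.17  0.2  -0.44  0.93 -0.   -0.16]
  SHIFT [   1.3  -33.4 -377.8] turn -0.0
```

servo_tool(
  series=[
    [[0,-5,-58,0],[0,-10,-116,0],[0,-15,-174,0],[0,-20,-232,0],[0,-25,-290,0]],
  ],
)

```text
time_s: 29.28
eef_pos: [0.4887, -0.2997, 0.2101]
orientation: [-1.195, 1.218, 1.197]
force: [0.7, 0.7, -3.4]
gripper_width: 0.0627
```

servo_tool(
  series=[
    [[0,-4,-45,0],[0,-8,-80,0],[0,-8,-88,0],[0,-8,-88,0],[0,-8,-88,0]],
  ],
)

```text
time_s: 29.9
eef_pos: [0.4955, -0.3849, 0.2102]
orientation: [-1.196, 1.217, 1.198]
force: [-0.0, 0.2, -3.5]
gripper_width: 0.0626
```

```bash
python3 -c "
from h import *
d=meas((519,-386),70,2,22,16,'dish',pic='pics/w11.png',colour=lambda h,s,v:(s<70)|((h>100)&(h<130)))
go(519,-386,100,89)"
```

```text
dish rect [ 495.4 -389. ] [63.2 99.3] 1.9 circ [ 513.5 -388. ] 50.0 moment 493.7 -388.7 zmed 5.3
t29.9 pos [ 495.7 -384.9  210.4] psi 89.1 w 62.6 F [-0.5 -0.6 -2.9] j [-0.78  0.49 -0.02  1.06  0.   -0.76]
  SHIFT [110.4 -23.4  -0.8] turn 0.001
```

View pics/w11.png

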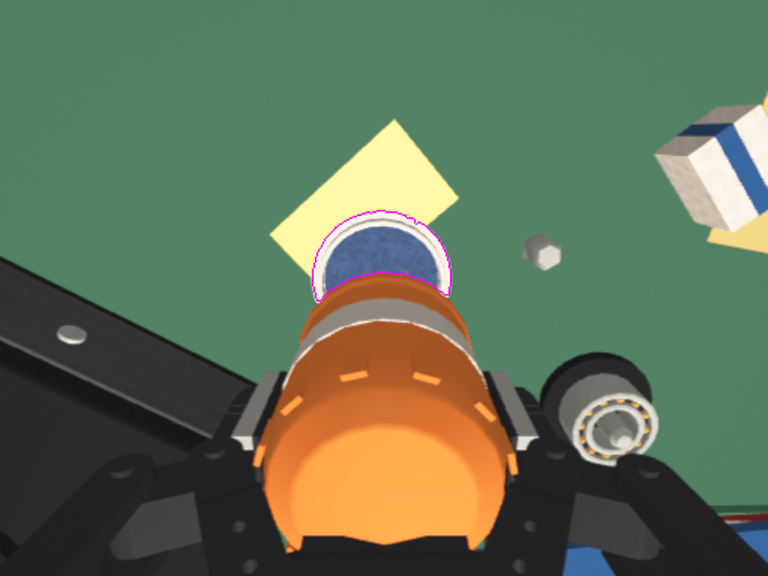

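```bash
python3 -c "
from h import *
import pickle
from scipy.optimize import least_squares
d=cam('wrist'); P=cloud(d)*1000
h,s,v=cv2.split(cv2.cvtColor(d['image'],cv2.COLOR_RGB2HSV))
near=np.hypot(P[:,:,0]-517,P[:,:,1]+386)<75
def fit(m,z,sel,n):
    c,_=cv2.findContours(cv2.morphologyEx((m&near).astype(np.uint8),2,np.ones((3,3))),0,1); c=max(c,key=cv2.contourArea)[:,0]
    c=c[sel(c)]; q=onplane(d,c,z/1000)[:,:2]*1000
    r=least_squares(lambda p:np.hypot(q[:,0]-p[0],q[:,1]-p[1])-p[2],[517,-386,45],loss='soft_l1'); print(n,len(q),r.x.round(1),np.abs(r.fun).mean().round(2))
fit((P[:,:,2]<30)&((s<70)|((h>100)&(h<130))),3,lambda c:c[:,1]<190,'base r52')
fit((P[:,:,2]<30)&((h>100)&(h<130)&(s>80)),6,lambda c:c[:,1]<175,'felt r43')
for n in('top0','side0'):
    t=pickle.load(open(n+'.pkl','rb')); Q=(cloud(t)*1000)[t['depth']>0]
    k=(np.hypot(Q[:,0]-519,Q[:,1]+386)<150)&(Q[:,2]>25); Q=Q[k]; r=np.hypot(Q[:,0]-519,Q[:,1]+386)
    for a in range(50,150,20):
        w=(r>=a)&(r<a+20); print(n,a,w.sum(),Q[w][:,2].max().round() if w.any() else '',Q[w].mean(0).round() if w.any() else '')
f=lambda u,v,z:(onplane(d,[(u/1.5,v/1.5)],z/1000)[0]*1000).round(1)
print('filter band edge l/r at z',f(266,490,240),f(507,490,240))
"
```

```text
base r52 209 [ 497.2 -387.7   35.7] 9.42
felt r43 79 [ 519.6 -388.6   42. ] 0.27
top0 50 0  
top0 70 0  
top0 90 5 32.0 [ 496. -280.   28.]
top0 110 156 102.0 [ 595. -429.   56.]
top0 130 350 107.0 [ 610. -489.   79.]
side0 50 0  
side0 70 0  
side0 90 23 37.0 [ 494. -282.   30.]
side0 110 331 104.0 [ 599. -445.   62.]
side0 130 681 104.0 [ 603. -496.   81.]
filter band edge l/r at z [ 502.3 -416.7  240. ] [ 503.3 -353.7  240. ]
```

servo_tool(
  series=[
    [[0,-24,-3,0],[40,-24,-3,0],[85,-24,-3,0],[120,-24,-3,0],[138,-24,-3,0]],
  ],
)

```text
time_s: 30.62
eef_pos: [0.5189, -0.388, 0.0705]
orientation: [-1.194, 1.217, 1.2]
force: [-0.0, -0.7, -3.3]
gripper_width: 0.0628
```

servo_tool(
  series=[
    [[8,0,0,0],[14,0,0,0],[19,0,0,0],[22,0,0,0],[23.5,0,0,0]],
  ],
)

```text
time_s: 31.25
eef_pos: [0.5198, -0.3899, 0.0492]
orientation: [-1.197, 1.218, 1.196]
force: [0.7, 0.6, -2.5]
gripper_width: 0.0626
```

```bash
python3 -c "
from h import *
d=cam('wrist'); save(d,'pics/w12.png')
go(519.5,-388.5,46.4,89)"
```

```text
t31.3 pos [ 519.7 -389.8   49. ] psi 89.0 w 62.7 F [ 0.5  0.2 -3.9] j [-0.76  0.68 -0.14  0.75  0.   -0.74]
  SHIFT [2.6 0.2 1.3] turn -0.0
```

View pics/w12.png

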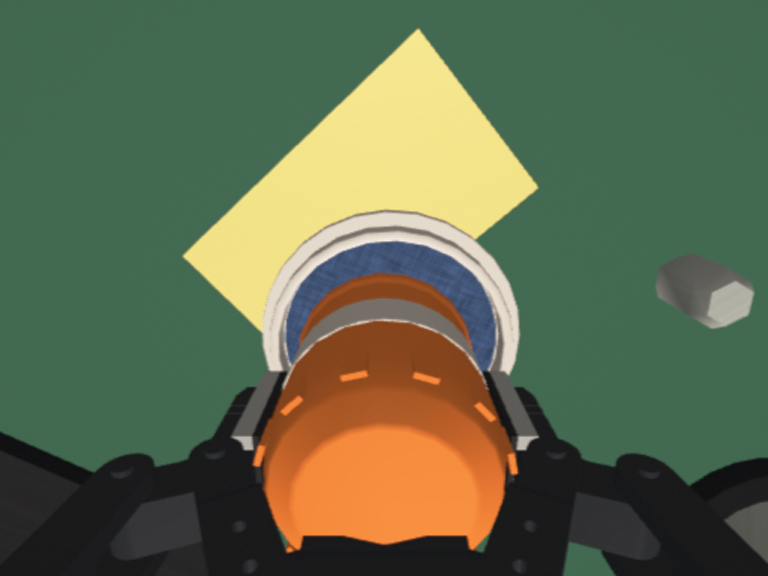

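The filter is inside the rim, about 2 mm to the left: dish centre column 391, filter column 385. I'll correct by 1.5 mm and set it down.

servo_tool(
  series=[
    [[0,0,1.5,0],[0.7,0,1.5,0],[1.3,0,1.5,0],[1.9,0,1.5,0],[2.5,0,1.5,0]],
  ],
)

```text
time_s: 31.92
eef_pos: [0.5197, -0.3883, 0.0475]
orientation: [-1.196, 1.217, 1.196]
force: [-3.3, 3.4, 8.6]
gripper_width: 0.0629
```

servo_tool(
  series=[
    [[0.3,0,0,0],[0.6,0,0,0],[0.6,0,0,0],[0.6,0,0,0],[0.6,0,0,0]],
  ],
)

```text
time_s: 32.55
eef_pos: [0.5197, -0.3883, 0.0475]
orientation: [-1.197, 1.217, 1.195]
force: [-3.6, 2.9, 9.6]
gripper_width: 0.0625
```

Contact is seated at about 12 N. I'll release, rise, move away from the dish, and check everything.

servo_tool(
  series=[
    [[0,0,0,0],[0,0,0,0],[0,0,0,0],[-5,0,0,0],[-30,0,0,0]],
  ],
  hand=85,
)

```text
time_s: 33.17
eef_pos: [0.5186, -0.3873, 0.0746]
orientation: [-1.193, 1.218, 1.199]
force: [0.7, -0.4, -0.2]
gripper_width: 0.0853
```

servo_tool(
  series=[
    [[-55,0,0,0],[-110,0,0,0],[-165,20,0,0],[-190,70,0,0],[-190,130,0,0]],
  ],
)

```text
time_s: 33.8
eef_pos: [0.3899, -0.3872, 0.2689]
orientation: [-1.203, 1.218, 1.192]
force: [-0.8, -1.0, -0.3]
gripper_width: 0.0847
```

servo_tool(
  series=[
    [[0,50,0,0],[0,90,0,0],[0,100,0,0],[0,100,0,0],[0,100,0,0]],
  ],
)

```text
time_s: 34.42
eef_pos: [0.2907, -0.3844, 0.2659]
orientation: [-1.197, 1.217, 1.196]
force: [0.8, -0.5, -0.2]
gripper_width: 0.0846
```

```bash
python3 -c "
from h import *
go(0,0,0)
d=cam('top'); save(d,'pics/top9.png')
meas((520,-388),45,76,110,89,'filter  (519.5,-388.5)','top',k=2)
meas((624,-215),45,33,52,42,'bearing (624.5,-215.5)','top',k=2)
meas((518,392),45,62,85,72,'piston  (518,392)','top',k=2)
meas((620,222),70,29,48,36,'pad     (620,222)','top',k=1,colour=lambda h,s,v:v<80)
meas((620,222),75,15,48,30,'padall','top',k=1,colour=lambda h,s,v:(v<80)|(((h<8)|(h>172))&(s>140)))
meas((441,-159),50,30,60,40,'carton (441,-159)','top',k=2)
meas((658,0),40,100,145,128,'bottle cap (658,0)','top',k=1)
"
```

```text
t34.4 pos [ 290.7 -384.4  265.9] psi 89.0 w 84.6 F [ 0.8 -0.5 -0.2] j [-1.08  0.18 -0.32  1.07  0.   -1.06]
  SHIFT [265.6 297.3 379.6] turn 0
filter  (519.5,-388.5) rect [ 517.2 -388.3] [59.6 59.1] 1.2 circ [ 518.  -387.6] 32.0 moment 517.4 -388.4 zmed 88.2
bearing (624.5,-215.5) rect [ 623.4 -217.7] [60.9 62.1] 44.6 circ [ 623.1 -217.8] 32.3 moment 623.2 -217.8 zmed 39.3
piston  (518,392) rect [516.6 388.5] [60.6 62.9] 1.2 circ [516.7 387.2] 33.2 moment 517.0 387.9 zmed 71.3
pad     (620,222) rect [622.4 223.2] [46.2 83.9] 89.1 circ [622.4 222.3] 46.0 moment 622.4 223.7 zmed 35.2
padall rect [621.1 224. ] [ 46.7 108.6] 89.0 circ [621.1 221.6] 54.5 moment 621.4 223.6 zmed 34.4
carton (441,-159) rect [ 437.9 -161.6] [61.5 49.4] 37.9 circ [ 437.6 -161.9] 36.4 moment 437.9 -161.6 zmed 38.8
bottle cap (658,0) rect [654.9   1.7] [29.2 31.9] 47.3 circ [654.1   2.3] 18.2 moment 654.4 1.6 zmed 127.5
```

View pics/top9.png

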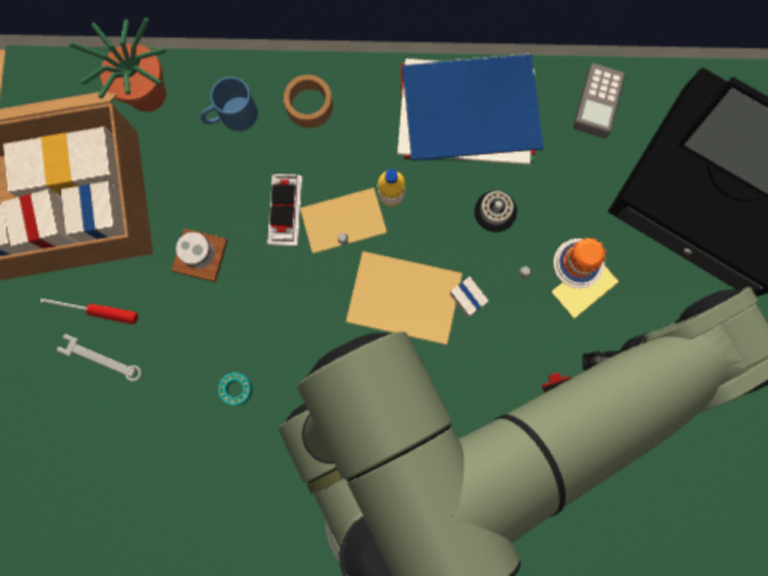

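All four parts are on their stands at the right heights: the filter at (583,258), bearing (497,207), piston (193,248) and pad (285,208). The bottle (391,187) and carton (469,296) are at the same pixels as before. I'll hand in.

```bash
python3 -c "
from h import *
print(manip.job_done())"
```

```text
the job is handed in; nothing more can be done
None
```

All four parts are on their stands and the job is handed in, at about 34 s of the 102 s allowed. No verdict was reported.

I picked up each part with a wrist-camera correction and lowered it until the wrist force showed light contact. The force reading rose by about 8–13 N as each part touched down, well under the 60 N limit. Then I released it, with the arm now standing clear.

| Part | Offset from stand centre in plan | Height check against before |
|---|---|---|
| Oil filter | 2 mm | +6 mm |
| Bearing | 3 mm | +11 mm (seat is 12 mm) |
| Piston | 4–5 mm | +16 mm |
| Brake pad | 2–3 mm, lengthwise within about 0.01 rad | +20 mm |

- **Bystanders:** the bottle and carton sit at the same pixels as at the start. Their cast centres differ by 3–4 mm, which is method noise.
- **Left alone:** the turquoise ring and the larger brake pad were not touched.
- **Disagreement:** the piston reads about 4 mm off the wood block's centre in y in the last top view, while the wrist view at placing had it within 1 mm. Both are inside the 13 mm tolerance.

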